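# Pack out the clamping jig and hold it tight

## Robot

A 6-joint arm with a two-finger parallel gripper is mounted at the origin on the work surface; the furniture and walls round the work are solid. World frame = base frame: x ahead of the robot, y to its left, z up, the work surface at z = 0. Lengths are in m, angles in degrees, forces in N, time in s.
With the tool pointing down it reaches from about 0.25 to 0.725 m from the base axis. Payload 9.7 kg.
Tool frame: the origin (TCP) lies midway between the tips of the shut fingers; the grasp point (between the pads) lies 19 mm behind it; z points along the fingers, y is the line along which they close (so a half turn about z gives the same grasp; the last joint's range is limited). The gripper opens to 85 mm and grips with 20 to 120 N. Pads are 22 mm wide; open, the fingers measure 114 mm over their backs; the gripper's body (76 mm by 85 mm) begins 54 mm behind the grasp point. The pads swing forward as they close: fully open they stand 13 mm farther back than shut.
Start: joints at [74.771, 4.979, 10.078, 95.1, 0, 90], TCP at [0.144, 0.531, 0.231] pointing down, gripper open.
Joint ranges: [-179.16, 179.16], [-48.56, 103.87], [-65.8, 70.77], [-126.05, 130.52], [-82.76, 87.17], [-180, 180]. Speed limits (degrees/s): [127.2, 127.2, 147.25, 180, 180, 180].

## Interface

Orientations are given as [roll, pitch, yaw] about the fixed x, y, z axes, in that order (R = Rz(yaw) Ry(pitch) Rx(roll)).
In Python, from workcell import bot gives the robot as it stands.
- The arm moves only by the shell command python3 -m crank 'ROWS' [FORCE]. ROWS is JSON, a list of rows, each an object with "gripper": the finger opening in mm, from 0 to 85.4; "travel": the shift along the tool's x, y, z in mm, a list of three; "twist": the turn, a rotation vector about the tool's x, y, z in rad, a list of three. In form: [{"gripper": gripper, "travel": [tx, ty, tz], "twist": [rx, ry, rz]}, ...]. A call has 1 to 12 rows; each row shifts and turns the commanded pose from where the row before left it, along the tool's axes as they then stand; what a row does not reach is not made up. A row lasts 1/8 s, in which the tool goes at most 62.5 mm and 10.7 degrees, less where a joint would pass 70% of its speed; a pose out of reach is approached as far as the arm can. A call is refused whole if a number of a shift passes 62.5 or a number of a turn 0.188, either way. A call with a gripper value outside its range is refused whole. The fingers move at their own pace and stop on an object; FORCE is the grip in N (left out, the last holds). Time passes only in rows, so rows that do not move let the fingers close. It gives the time, the measured TCP pose, the force, the opening and the grip force at its end, in the units of the state.
- bot.get_obs(): the state, without advancing time (a new reading comes with each control period).
- bot.camera(name): name is "side" or "top"; returns the picture (400x640x3 uint8, red, green, blue); there is no depth.
- bot.calibration(name): a dict with "vfov" (degrees; the focal length in pixels is half the picture's height over the tangent of half this angle, whatever the lens; pixels are square), "cx", "cy" (the principal point, pixels), "k1" (the pictures are not rectified: a ray, as slopes to the right and down, at radius r is drawn at 1 + k1 r^2 times it, then the intrinsics apply), "camera_from_world" (4x4, takes a point from world to camera coordinates). Camera axes: x right, y down, z forward; pixel columns grow to the right and rows downward; lengths in m; the calibration is good to about 2 mm. A picture is of the moment at which its call begins. calibration takes no time and is no camera call.
- bot.job_done(): hands the job in; it is judged then, once.
The state is a dict: "time": time; "q": joint angles; "qd": joint speeds; "joint_efforts": joint torques, N m; "ee_pos": TCP position; "tcp_rot": TCP orientation; "wrist_force": force on the tool from outside, world axes, zero at the start; "torque": the same for the moment, N m; "opening": finger opening in m; "grasp_force": force on a finger pad.
Only numpy, scipy, OpenCV 4.12 (cv2) and the standard library are available. Lean on these libraries where they do the work, as an engineer would, in place of code of your own. Each camera call takes 0.05 s, during which the arm holds its last target. There are 200 camera calls.

## Task

The hardwood block in the clamping jig is too short for the sprung blue jaw to reach. Take plywood packers one at a time from the slotted rack and stand them on edge, square, in the gap between the jaw and the block, until pushing the red plate makes the jaw squeeze packers and block tight against the end stop; leave spare packers standing in the rack. Finish while still pushing the red plate firmly, so that the stack stays held: do not let go at the end.

Things in the scene. Friction and masses are not known exactly. Their poses are not given: they have to be found in the camera images.
- jig: fixed plywood board 260 x 100 x 10 mm on the bench; origin at the centre of its underside; its x runs along the channel from the jaw (-x) to the end stop (+x). Work stands on its top, 10 mm above the origin. Wooden side rails, 12 mm high, leave a channel 68 mm wide (inner faces at y = +-34 mm)
- jaw (a joint): travel of the sprung jaw in m along the jig's +x: 0 = fully back (rest, as at the start), 0.024 = its stop. It springs back when released (about 2 N at rest to 3.5 N at full travel)
- jaw_face (a point): centre of the front face of the blue jaw block (48 mm wide, from 12 to 62 mm above the bench, 20 mm thick behind this face), 45 mm above the bench; axes as the jig's. The gap runs from here along the jig's +x to the block's near face; its length differs from start to start, about 45 to 73 mm, so that two or three packers are needed
- jaw_push (a point): centre of the rear face of the red push plate of the jaw (48 mm wide, 10 mm thick, from 12 to 66 mm above the bench), 60 mm behind the jaw face, 45 mm above the bench; push it along the jig's +x. The 50 mm behind it is free above the board
- end_stop: dark wooden end stop fixed across the far end of the channel, 18 x 66 x 50 mm; origin at the lower edge of its face towards the block, axes as the jig's; it is fixed at a different place along the jig in each start
- workpiece_centre (a point): hardwood block, loose, lying on the board against the end stop: 66 mm along the jig, 50 mm across, 55 mm tall, 116 g; this point is its centre. Its own y axis lies along the jig, so take directions from the jig
- rack: fixed wooden rack 168 x 52 mm, origin at the centre of its underside; four slots 20 mm wide across its x at x = -60, -20, 20, 60 mm, slot floor 8 mm above the bench, slot walls up to 34 mm above it, 46 mm along y, so that the packers' ends stick out 8 mm on either side
- packer_1_centre (a point): plywood packer, a flat upright piece 18 mm thick (its x), 62 mm wide (its y), 80 mm tall (its z), 60 g; this point is its centre, 40 mm above its foot. It starts on edge in a rack slot, its axes along the rack's; all four packers are alike
- packer_2_centre (a point): plywood packer, a flat upright piece 18 mm thick (its x), 62 mm wide (its y), 80 mm tall (its z), 60 g; this point is its centre, 40 mm above its foot. It starts on edge in a rack slot, its axes along the rack's; all four packers are alike
- packer_3_centre (a point): plywood packer, a flat upright piece 18 mm thick (its x), 62 mm wide (its y), 80 mm tall (its z), 60 g; this point is its centre, 40 mm above its foot. It starts on edge in a rack slot, its axes along the rack's; all four packers are alike
- packer_4_centre (a point): plywood packer, a flat upright piece 18 mm thick (its x), 62 mm wide (its y), 80 mm tall (its z), 60 g; this point is its centre, 40 mm above its foot. It starts on edge in a rack slot, its axes along the rack's; all four packers are alike
There are look-alikes about, which are no part of the job. What is shaped like the rack but green is not meant.

How it is judged (in metres and radians):
At the end, for the whole second after the job is handed in: Arm pushes jaw, jaw presses a packer, a packer the block, the block the end stop, each over 4 N; jaw moved over 1 mm. Each packer stands upright in the rack, or on the board in the gap: upright to 0.1 rad, square to 0.12 rad, within 10 mm of mid-channel, foot within 6 mm of the board ((contact force between jaw and packer_1 above 4 N or contact force between jaw and packer_2 above 4 N or contact force between jaw and packer_3 above 4 N or contact force between jaw and packer_4 above 4 N) and (contact force between workpiece and packer_1 above 4 N or contact force between workpiece and packer_2 above 4 N or contact force between workpiece and packer_3 above 4 N or contact force between workpiece and packer_4 above 4 N) and contact force between workpiece and end_stop above 4 N and contact force between any of the fingers, the arm and jaw above 4 N and value of joint jaw above 0.001 m and ((x of packer_1_centre in the frame of jig between -0.045 and 0.045 m and y of packer_1_centre in the frame of jig between -0.01 and 0.01 m and z of packer_1_centre in the frame of jig between 0.044 and 0.056 m and angle between the x axis of packer_1_centre and the x axis of jig, either way round below 0.12 rad and angle between packer_1_centre's own z axis and vertical below 0.1 rad) or (x of packer_1_centre in the frame of rack between -0.085 and 0.085 m and y of packer_1_centre in the frame of rack between -0.03 and 0.03 m and z of packer_1_centre in the frame of rack between 0.04 and 0.056 m and angle between packer_1_centre's own z axis and vertical below 0.2 rad)) and ((x of packer_2_centre in the frame of jig between -0.045 and 0.045 m and y of packer_2_centre in the frame of jig between -0.01 and 0.01 m and z of packer_2_centre in the frame of jig between 0.044 and 0.056 m and angle between the x axis of packer_2_centre and the x axis of jig, either way round below 0.12 rad and angle between packer_2_centre's own z axis and vertical below 0.1 rad) or (x of packer_2_centre in the frame of rack between -0.085 and 0.085 m and y of packer_2_centre in the frame of rack between -0.03 and 0.03 m and z of packer_2_centre in the frame of rack between 0.04 and 0.056 m and angle between packer_2_centre's own z axis and vertical below 0.2 rad)) and ((x of packer_3_centre in the frame of jig between -0.045 and 0.045 m and y of packer_3_centre in the frame of jig between -0.01 and 0.01 m and z of packer_3_centre in the frame of jig between 0.044 and 0.056 m and angle between the x axis of packer_3_centre and the x axis of jig, either way round below 0.12 rad and angle between packer_3_centre's own z axis and vertical below 0.1 rad) or (x of packer_3_centre in the frame of rack between -0.085 and 0.085 m and y of packer_3_centre in the frame of rack between -0.03 and 0.03 m and z of packer_3_centre in the frame of rack between 0.04 and 0.056 m and angle between packer_3_centre's own z axis and vertical below 0.2 rad)) and ((x of packer_4_centre in the frame of jig between -0.045 and 0.045 m and y of packer_4_centre in the frame of jig between -0.01 and 0.01 m and z of packer_4_centre in the frame of jig between 0.044 and 0.056 m and angle between the x axis of packer_4_centre and the x axis of jig, either way round below 0.12 rad and angle between packer_4_centre's own z axis and vertical below 0.1 rad) or (x of packer_4_centre in the frame of rack between -0.085 and 0.085 m and y of packer_4_centre in the frame of rack between -0.03 and 0.03 m and z of packer_4_centre in the frame of rack between 0.04 and 0.056 m and angle between packer_4_centre's own z axis and vertical below 0.2 rad))); the arm keeps its last pose, push and grip.
It fails at once if the block is tipped (angle between workpiece_centre's own z axis and vertical above 0.3 rad).
It also fails if it takes over 70 s, if anything falls off the work surface, if the arm or the gripper's body presses on something with over 40 N, if the wrist force passes 120 N, or if a joint passes its speed limit or range.

## Working session

There is one attempt and no reset: what is moved stays moved. The work goes in short steps, Python scripts to look and compute and a shell command to move; the robot and the scene stay as the last step left them, time stands still between calls to the robot, and variables do not carry over. Pictures are saved under pics/ and viewed, at most 10 in all, crops included, and the job is handed in when it is done.

```bash
mkdir -p pics; ls; cat > h.py <<'E'
import numpy as np, cv2
from workcell import bot
def cal(n):
    c=bot.calibration(n); f=200/np.tan(np.radians(c['vfov'])/2)
    return c,f,np.array(c['camera_from_world'])
def ray(n,u,v):
    c,f,T=cal(n)
    K=np.array([[f,0,c['cx']],[0,f,c['cy']],[0,0,1.]])
    x,y=(u-c['cx'])/f,(v-c['cy'])/f; a,b=x,y
    for _ in range(30):
        s=1+c['k1']*(a*a+b*b); a,b=x/s,y/s
    R=T[:3,:3]; return -R.T@T[:3,3], R.T@np.array([a,b,1])
def onz(n,u,v,z):
    o,d=ray(n,u,v); return o+d*(z-o[2])/d[2]
def proj(n,P):
    c,f,T=cal(n); p=T[:3,:3]@np.asarray(P,float)+T[:3,3]; a,b=p[:2]/p[2]; s=1+c['k1']*(a*a+b*b)
    return np.array([c['cx']+f*a*s,c['cy']+f*b*s])
def save(n,name):
    im=bot.camera(n); cv2.imwrite('pics/'+name,im[:,:,::-1]); return im
E
python3 - <<'E'
from h import *
o=bot.get_obs(); print(o)
for n in('top','side'):
    save(n,n+'0.png'); c=bot.calibration(n); print(c['vfov'],c['k1'],ray(n,320,200))
E
```

```text
pics
{'time': 0.0, 'q': array([ 7.47701315e+01,  5.00930352e+00,  1.00336276e+01,  9.50995583e+01,
       -9.09907387e-10,  8.99983722e+01]), 'qd': array([-0.06492031, -0.07724915, -0.01998491, -0.00325475,  0.09769889,
       -0.04819034]), 'joint_efforts': array([ 9.78157404e-04, -5.20388567e+01,  4.64802682e+01,  1.62617338e-02,
        8.89559283e-05,  1.52024313e-05]), 'ee_pos': array([0.14441855, 0.53045549, 0.23059291]), 'tcp_rot': array([-1.79924766e+02, -2.13648286e-06,  1.64771759e+02]), 'wrist_force': array([ 1.01855165,  0.07349834, -0.8963101 ]), 'torque': array([-0.0043157 ,  0.03652502, -0.0010891 ]), 'grasp_force': 0.0, 'opening': 0.08554262726893797}
45.21532506816824 -0.1307596737909975 (array([0.32750503, 0.11663796, 1.14208882]), array([ 0.15951561, -0.01967442, -0.98706688]))
50.103214649622785 0.018236721309555823 (array([ 0.50197244, -0.28404975,  0.82606432]), array([-0.01217036,  0.47419545, -0.88052286]))
```

View pics/top0.png

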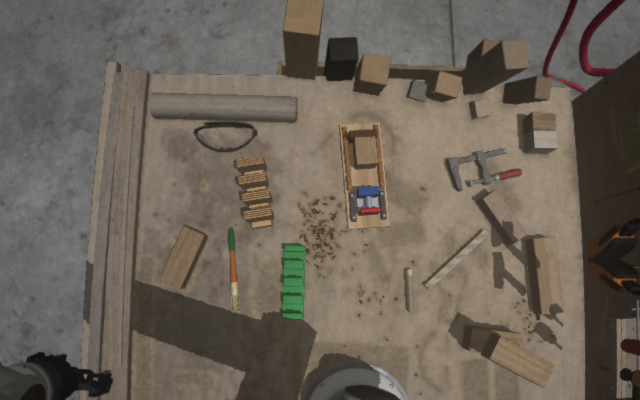

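View pics/side0.png

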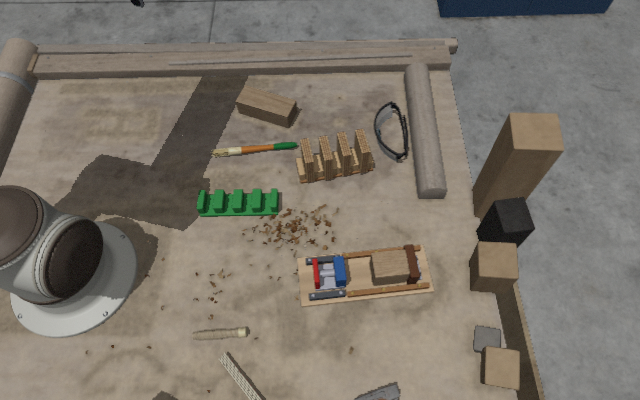

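Top view: the wooden rack with four packers is at (255,190), and the jig with red plate (370,211), blue jaw (368,191) and block (365,152) is at (365,175). The candidates for the rack are the wooden rack (255,190), the green rack (293,282), which is a look-alike, and the loose plank (183,257). I choose the wooden one. Next is one close crop.

```bash
python3 - <<'E'
from h import *
t=cv2.imread('pics/top0.png'); s=cv2.imread('pics/side0.png')
R=lambda im,x,y,w,h,W,H: cv2.resize(im[y:y+h,x:x+w],(W,H),interpolation=cv2.INTER_CUBIC)
a=R(t,230,150,50,80,250,400); b=R(t,335,118,60,112,300,560)   # 5x
c=R(s,290,120,90,70,450,350)
d=R(s,290,240,150,70,750,350)
m=np.zeros((600,550,3),np.uint8); m[:400,:250]=a; m[:560,250:]=b
cv2.imwrite('pics/c1.png',m)
m=np.zeros((600,800,3),np.uint8); m[:250,:320]=cv2.resize(c,(320,250)) ; m[250:,:750]=d
cv2.imwrite('pics/c2.png',m)
E
```

```text
(no output)
```

View pics/c1.png

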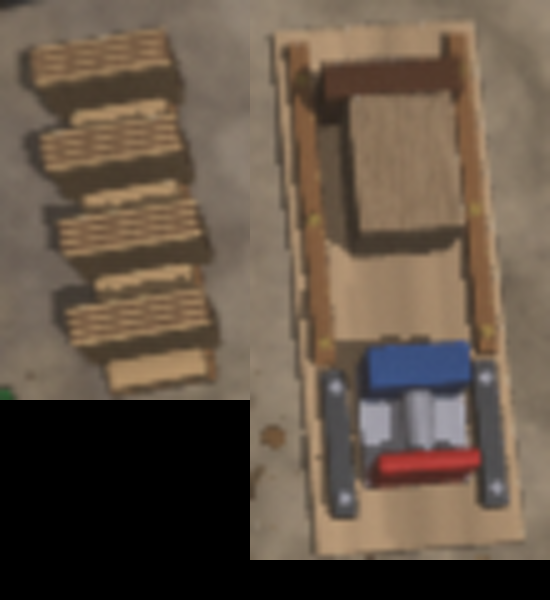

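View pics/c2.png

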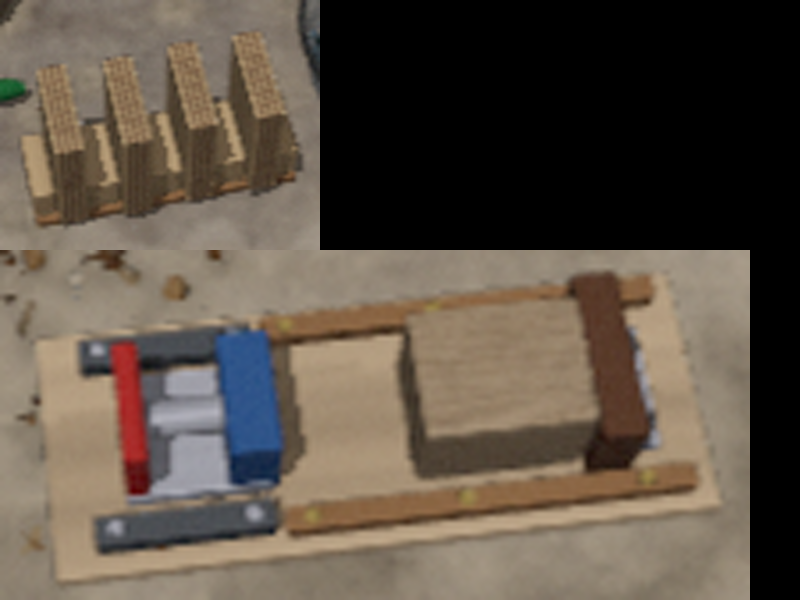

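The first crop shows four wooden packers in the slotted rack, so the choice holds. The second shows the jig with its jaw, the gap, the block and the end stop. Now I'll compute poses from the corners in both views.

```bash
python3 - <<'E'
from h import *
np.set_printoptions(precision=4,suppress=True)
tr=lambda X,Y:('top',230+X/5-.4,150+Y/5-.4)
tj=lambda X,Y:('top',335+(X-250)/5-.4,118+Y/5-.4)
sr=lambda X,Y:('side',290+X/3.556-.4,120+Y/3.571-.4)
sj=lambda X,Y:('side',290+X/5-.4,240+(Y-250)/5-.4)
def P(f,pts,z): return np.array([onz(*f(*p),z) for p in pts])
def rect(name,Q):
    m=Q[:,:2].mean(0); (c,s,a)=cv2.minAreaRect(Q[:,:2].astype(np.float32)*1000)
    d1=Q[1]-Q[0]+Q[2]-Q[3]; print(name,m,'edge dir deg',np.degrees(np.arctan2(d1[1],d1[0])),'size',s)
# jig: top order: far-left, far-right, near-right, near-left
rect('jig top',P(tj,[(275,30),(472,22),(522,542),(318,555)],.01))
rect('jig side',P(sj,[(655,272),(720,500),(58,582),(38,342)],.01))
rect('pack far top',P(tr,[(32,50),(165,30),(170,65),(38,82)],.088))
rect('pack near top',P(tr,[(67,298),(203,288),(207,320),(73,345)],.088))
rect('pack2 top',P(tr,[(40,138),(178,118),(185,148),(47,172)],.088))
rect('pack3 top',P(tr,[(58,222),(195,200),(203,235),(67,255)],.088))
rect('pack far side',P(sr,[(232,35),(262,33),(283,108),(255,115)],.088))
rect('pack near side',P(sr,[(36,68),(65,65),(83,150),(55,153)],.088))
print('block near', P(tj,[(357,232),(462,225)],.065)[:,:2], P(sj,[(407,318),(425,430)],.065)[:,:2])
print('block far',P(tj,[(350,98),(455,95)],.065)[:,:2])
print('jaw top front', P(tj,[(365,350),(470,343)],.062)[:,:2],P(sj,[(268,332),(280,440)],.062)[:,:2])
print('red rear top', P(tj,[(380,470),(480,465)],.066)[:,:2],P(sj,[(112,345),(128,490)],.066)[:,:2])
E
```

```text
jig top [ 0.5764 -0.011 ] edge dir deg -85.56330775066964 size (260.3083801269531, 97.66150665283203)
jig side [ 0.575  -0.0124] edge dir deg -83.35677135066771 size (258.4859313964844, 97.84458923339844)
pack far top [0.5835 0.2555] edge dir deg -80.65826050666138 size (16.450441360473633, 60.84364318847656)
pack near top [0.4675 0.2344] edge dir deg -81.24610150944507 size (21.228052139282227, 60.42695236206055)
pack2 top [0.5435 0.2487] edge dir deg -79.53003832258972 size (15.9259672164917, 63.49333190917969)
pack3 top [0.5055 0.239 ] edge dir deg -79.85317300808012 size (16.239166259765625, 63.09273910522461)
pack far side [0.5825 0.2559] edge dir deg 9.115379346496917 size (18.04731559753418, 59.17791748046875)
pack near side [0.4647 0.2328] edge dir deg 5.924996384788025 size (17.33328628540039, 62.534793853759766)
block near [[ 0.5875  0.0137]
 [ 0.5921 -0.0349]] [[ 0.5866  0.0093]
 [ 0.5903 -0.0348]]
block far [[ 0.6516  0.0173]
 [ 0.6544 -0.0319]]
jaw top front [[ 0.5328  0.0094]
 [ 0.5372 -0.039 ]] [[ 0.534   0.0059]
 [ 0.5368 -0.0365]]
red rear top [[ 0.4769  0.0027]
 [ 0.4801 -0.0429]] [[ 0.475   0.0005]
 [ 0.4806 -0.0555]]
```

```bash
cat >> h.py <<'E'
from scipy.spatial.transform import Rotation as Rn
def go(x,y,z,yaw):
    o=bot.get_obs(); R=Rn.from_euler('xyz',o['tcp_rot'],degrees=True)
    T=Rn.from_euler('xyz',[180,0,yaw],degrees=True)
    print('t',o['time'],'tcp',o['ee_pos'].round(4),o['tcp_rot'].round(2),'F',o['wrist_force'].round(1),'open',round(o['opening'],4),'grip',o['grasp_force'])
    d=np.array([x,y,z])-o['ee_pos']
    print('twist',(R.inv()*T).as_rotvec().round(4),'travel before turn',(R.inv().apply(d)*1000).round(1),'after turn',(T.inv().apply(d)*1000).round(1))
E
python3 - <<'E'
from h import *
tj=lambda X,Y:('top',335+(X-250)/5-.4,118+Y/5-.4)
sj=lambda X,Y:('side',290+X/5-.4,240+(Y-250)/5-.4)
def P(f,pts,z): return np.array([onz(*f(*p),z) for p in pts])[:,:2]
for n,a in(('rails top',P(tj,[(309,45),(334,358),(445,40),(480,352)],.022)),('rails side',P(sj,[(262,340),(640,298),(290,508),(690,466)],.022)),
  ('board top',P(tj,[(275,30),(318,555),(472,22),(522,542)],.01)),('board side',P(sj,[(38,342),(655,272),(58,582),(720,500)],.01))):
    d=[a[1]-a[0],a[3]-a[2]]; print(n,[np.degrees(np.arctan(v[1]/v[0])).round(2) for v in d], 'mid', a.mean(0))
    th=np.radians(5); nn=np.array([-np.sin(th),np.cos(th)]); print('  offset along normal',(a.mean(0)-[.5757,-.0117])@nn, 'width', (a[:2].mean(0)-a[2:].mean(0))@nn)
go(.466,.234,.13,-170)
E
```

```text
rails top [np.float64(4.9), np.float64(6.1)] mid [ 0.61572424 -0.00720503]
  offset along normal 0.0009895246733574838 width 0.06822636102044637
rails side [np.float64(5.51), np.float64(4.96)] mid [ 0.61407483 -0.00937676]
  offset along normal -0.0010301857497149085 width 0.06956026555101376
board top [np.float64(5.18), np.float64(5.18)] mid [ 0.57640422 -0.01102221]
  offset along normal 0.0006138330376028316 width 0.09766014308410595
board side [np.float64(5.67), np.float64(5.96)] mid [ 0.57496066 -0.01237999]
  offset along normal -0.0006129664320315034 width 0.0971719226929533
t 0.1 tcp [0.1444 0.5305 0.2306] [-179.93    0.    164.77] F [-0.9 -0.4  0.3] open 0.0855 grip 0.0
twist [-1.300e-03 -3.000e-04 -4.403e-01] travel before turn [-388.2 -201.5  100.9] after turn [-265.2 -347.8  100.6]
```

```bash
python3 -m crank '[{"gripper":85,"travel":[0,0,0],"twist":[0,0,-0.147]},{"gripper":85,"travel":[0,0,0],"twist":[0,0,-0.147]},{"gripper":85,"travel":[0,0,0],"twist":[0,0,-0.147]},{"gripper":85,"travel":[-33,-43.5,10],"twist":[0,0,0]},{"gripper":85,"travel":[-33,-43.5,10],"twist":[0,0,0]},{"gripper":85,"travel":[-33,-43.5,10],"twist":[0,0,0]},{"gripper":85,"travel":[-33,-43.5,10],"twist":[0,0,0]},{"gripper":85,"travel":[-33,-43.5,10],"twist":[0,0,0]},{"gripper":85,"travel":[-33,-43.5,10],"twist":[0,0,0]},{"gripper":85,"travel":[-33,-43.5,20],"twist":[0,0,0]},{"gripper":85,"travel":[-33,-43.5,20],"twist":[0,0,0]},{"gripper":85,"travel":[0,0,0],"twist":[0,0,0]}]' 30
python3 - <<'E'
from h import *
go(.466,.234,.042,-170)
E
```

```text
time: 1.6
ee_pos: [0.4661, 0.2311, 0.129]
tcp_rot: [-179.9, -0.2, -170.2]
wrist_force: [-1.7, -0.5, -0.4]
opening: 0.0851
grasp_force: 0.0
t 1.6 tcp [0.4661 0.2311 0.129 ] [-179.92   -0.19 -170.22] F [-1.7 -0.5 -0.4] open 0.0851 grip 0.0
twist [-0.0014 -0.0032 -0.0038] travel before turn [-0.7  3.  87. ] after turn [-0.4  2.9 87. ]
```

```bash
python3 -m crank '[{"gripper":85,"travel":[-0.5,3,22],"twist":[0,0,0]},{"gripper":85,"travel":[0,0,25],"twist":[0,0,0]},{"gripper":85,"travel":[0,0,22],"twist":[0,0,0]},{"gripper":85,"travel":[0,0,15],"twist":[0,0,0]},{"gripper":85,"travel":[0,0,0],"twist":[0,0,0]},{"gripper":58,"travel":[0,0,0],"twist":[0,0,0]},{"gripper":58,"travel":[0,0,0],"twist":[0,0,0]},{"gripper":58,"travel":[0,0,0],"twist":[0,0,0]},{"gripper":58,"travel":[0,0,0],"twist":[0,0,0]},{"gripper":58,"travel":[0,0,0],"twist":[0,0,0]}]' 30
```

```text
time: 2.85
ee_pos: [0.4657, 0.2374, 0.0485]
tcp_rot: [180.0, 0.1, -170.0]
wrist_force: [-0.7, 0.6, 6.6]
opening: 0.0619
grasp_force: 33.6
```

```bash
python3 -m crank '[{"gripper":58,"travel":[0,0,-10],"twist":[0,0,0]},{"gripper":58,"travel":[0,0,-20],"twist":[0,0,0]},{"gripper":58,"travel":[0,0,-25],"twist":[0,0,0]},{"gripper":58,"travel":[0,0,-25],"twist":[0,0,0]},{"gripper":58,"travel":[0,0,-20],"twist":[0,0,0]},{"gripper":58,"travel":[0,0,0],"twist":[0,0,0]}]' 30
python3 - <<'E'
from h import *
t=save('top','top1.png'); s=save('side','side1.png')
print(proj('side',bot.get_obs()['ee_pos']),proj('top',bot.get_obs()['ee_pos']))
m=np.zeros((600,800,3),np.uint8)
m[:300,:]=cv2.resize(s[110:200,250:490],(800,300))[:,:,::-1]; m[300:,:600]=cv2.resize(t[140:240,210:410],(600,300))[:,:,::-1]
cv2.imwrite('pics/c3.png',m)
go(*([.5757,-.0117]+np.array([.02,0])),.15,-174.6)
E
```

```text
time: 3.6
ee_pos: [0.4657, 0.2374, 0.149]
tcp_rot: [180.0, 0.2, -170.0]
wrist_force: [-0.0, -0.0, -0.2]
opening: 0.0615
grasp_force: 33.4
[305.05958833 130.90807606] [252.84751208 209.53280841]
t 3.7 tcp [0.465  0.237  0.1468] [-1.8000e+02 -2.0000e-02 -1.6996e+02] F [-0.3 -0.4 -0.6] open 0.0615 grip 33.43821108341217
twist [-0.0001 -0.0003  0.0809] travel before turn [ -85.4 -267.7   -3.2] after turn [-106.7 -259.9   -3.2]
```

View pics/c3.png

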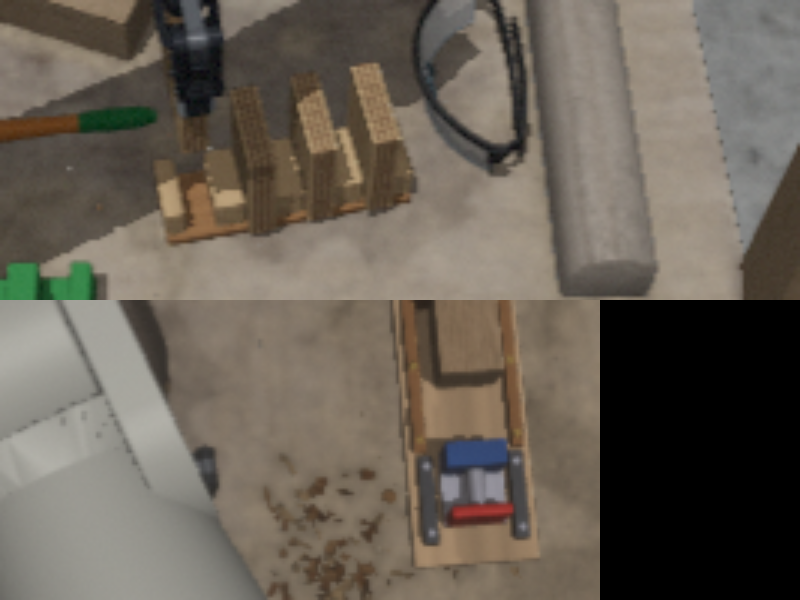

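The packer is held and lifted clear: in the side crop its foot is at about (190,140), above the empty slot. The arm hides it in the top view. Now I carry it over the gap.

```bash
python3 -m crank '[{"gripper":58,"travel":[-9,-15,0],"twist":[0,0,0]},{"gripper":58,"travel":[-10,-30,0],"twist":[0,0,0.02]},{"gripper":58,"travel":[-11,-35,0],"twist":[0,0,0.02]},{"gripper":58,"travel":[-11,-40,0],"twist":[0,0,0.02]},{"gripper":58,"travel":[-11,-40,0],"twist":[0,0,0.021]},{"gripper":58,"travel":[-11,-40,0],"twist":[0,0,0]},{"gripper":58,"travel":[-11,-30,0],"twist":[0,0,0]},{"gripper":58,"travel":[-11,-20,0],"twist":[0,0,0]},{"gripper":58,"travel":[0,-10,0],"twist":[0,0,0]},{"gripper":58,"travel":[0,0,0],"twist":[0,0,0]},{"gripper":58,"travel":[0,0,0],"twist":[0,0,0]}]' 30
python3 - <<'E'
from h import *
go(.5757,-.0117,.075,-174.6)
E
```

```text
time: 5.08
ee_pos: [0.5817, -0.0091, 0.1474]
tcp_rot: [180.0, 0.0, -174.6]
wrist_force: [0.0, -0.6, -0.5]
opening: 0.0615
grasp_force: 33.4
t 5.075 tcp [ 0.5817 -0.0091  0.1474] [ 179.99    0.   -174.56] F [ 0.  -0.6 -0.5] open 0.0615 grip 33.44462335109711
twist [0.0002 0.     0.0007] travel before turn [ 6.2 -2.  72.4] after turn [ 6.2 -2.  72.4]
```

```bash
python3 -m crank '[{"gripper":58,"travel":[6.2,-2,15],"twist":[0,0,0]},{"gripper":58,"travel":[0,0,25],"twist":[0,0,0]},{"gripper":58,"travel":[0,0,20],"twist":[0,0,0]},{"gripper":58,"travel":[0,0,12],"twist":[0,0,0]},{"gripper":58,"travel":[0,0,0],"twist":[0,0,0]},{"gripper":58,"travel":[0,0,0],"twist":[0,0,0]}]' 30
python3 - <<'E'
from h import *
s=save('side','side2.png');t=save('top','top2.png')
p=[bot.get_obs()['ee_pos']]
cv2.imwrite('pics/c4.png',np.vstack([cv2.resize(s[220:310,280:440],(640,360),interpolation=cv2.INTER_CUBIC),cv2.resize(t[115:235,300:460],(640,240))])[:,:,::-1])
go(.5757,-.0117,.0495,-174.6)
E
```

```text
time: 5.82
ee_pos: [0.5764, -0.0122, 0.0762]
tcp_rot: [-180.0, 0.1, -174.6]
wrist_force: [-0.2, 0.5, -0.8]
opening: 0.0619
grasp_force: 33.4
t 5.925 tcp [ 0.5765 -0.0124  0.0763] [-1.7999e+02  8.0000e-02 -1.7460e+02] F [-0.4  0.6 -0.8] open 0.0619 grip 33.44520807266235
twist [-0.0002  0.0014  0.    ] travel before turn [ 0.8  0.8 26.8] after turn [ 0.7  0.8 26.8]
```

View pics/c4.png

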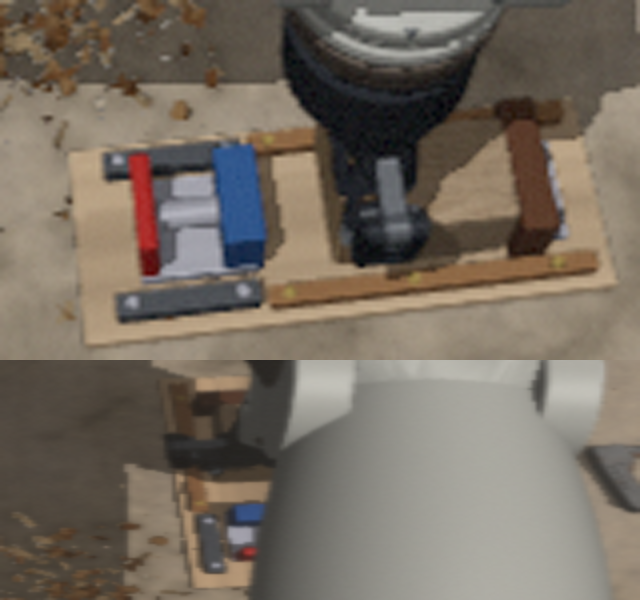

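```bash
python3 - <<'E'
from h import *
th=np.radians(5.4); R=np.array([[np.cos(th),-np.sin(th)],[np.sin(th),np.cos(th)]])
P=onz('side',364.2-.4,285.5-.4,.037); print('corner rel TCP, jig axes',R.T@(P[:2]-[.5765,-.0123]),' rel jig',R.T@(P[:2]-[.5757,-.0117]))
s=cv2.imread('pics/side2.png')
for n,y in(('rail front inner',-.034),('back',.034)):
    for x in(-.03,.03): 
        q=R@[x,y]+[.5757,-.0117]; print(n,x,(np.array(proj('side',[*q,.022]))+.5-[280,220])*4)
E
```

```text
corner rel TCP, jig axes [-0.00764898 -0.03093432]  rel jig [-0.00690899 -0.03160694]
rail front inner -0.03 [288.11586749 281.94480161]
rail front inner 0.03 [411.71097551 267.9760832 ]
back -0.03 [268.96497445 149.07379704]
back 0.03 [388.00371293 136.04431652]
```

The side view shows the packer's near bottom corner at crop (337,262), which agrees with the TCP to 0.1 mm in y. The front rail edge lies slightly further towards -y, so I add 0.5 mm and lower gently.

```bash
python3 -m crank '[{"gripper":58,"travel":[0,-0.6,6],"twist":[0,0,0]},{"gripper":58,"travel":[0,0,6],"twist":[0,0,0]},{"gripper":58,"travel":[0,0,5],"twist":[0,0,0]},{"gripper":58,"travel":[0,0,4],"twist":[0,0,0]},{"gripper":58,"travel":[0,0,2],"twist":[0,0,0]},{"gripper":58,"travel":[0,0,0],"twist":[0,0,0]},{"gripper":58,"travel":[0,0,0],"twist":[0,0,0]}]' 30
```

```text
time: 6.8
ee_pos: [0.5762, -0.013, 0.0525]
tcp_rot: [-180.0, 0.0, -174.6]
wrist_force: [0.1, -0.3, -0.7]
opening: 0.0616
grasp_force: 33.4
```

```bash
python3 -m crank '[{"gripper":58,"travel":[0,0,1.5],"twist":[0,0,0]},{"gripper":58,"travel":[0,0,1],"twist":[0,0,0]},{"gripper":58,"travel":[0,0,0],"twist":[0,0,0]},{"gripper":58,"travel":[0,0,0],"twist":[0,0,0]}]' 30
```

```text
time: 7.3
ee_pos: [0.5762, -0.0131, 0.0505]
tcp_rot: [-180.0, 0.0, -174.6]
wrist_force: [-2.1, 0.7, 5.3]
opening: 0.0618
grasp_force: 34.1
```

```bash
python3 -m crank '[{"gripper":70,"travel":[0,0,0],"twist":[0,0,0]},{"gripper":85,"travel":[0,0,0],"twist":[0,0,0]},{"gripper":85,"travel":[0,0,0],"twist":[0,0,0]},{"gripper":85,"travel":[0,0,0],"twist":[0,0,0]},{"gripper":85,"travel":[0,0,-15],"twist":[0,0,0]},{"gripper":85,"travel":[0,0,-25],"twist":[0,0,0]},{"gripper":85,"travel":[0,0,-25],"twist":[0,0,0]},{"gripper":85,"travel":[0,0,-20],"twist":[0,0,0]},{"gripper":85,"travel":[0,0,0],"twist":[0,0,0]}]' 30
python3 - <<'E'
from h import *
go(.504,.242,.135,-170)
E
```

```text
time: 8.43
ee_pos: [0.5771, -0.0131, 0.1373]
tcp_rot: [-180.0, 0.2, -174.6]
wrist_force: [-0.2, -0.1, -0.4]
opening: 0.0849
grasp_force: 0.0
t 8.425 tcp [ 0.5771 -0.0131  0.1373] [-179.97    0.22 -174.6 ] F [-0.2 -0.1 -0.4] open 0.0849 grip 0.0
twist [-0.0006  0.0038 -0.0803] travel before turn [ 48.8 260.8   2. ] after turn [ 27.7 263.9   2.3]
```

```bash
python3 -m crank '[{"gripper":85,"travel":[0,0,0],"twist":[0,0,-0.08]},{"gripper":85,"travel":[3.4,33,0],"twist":[0,0,0]},{"gripper":85,"travel":[3.4,33,0],"twist":[0,0,0]},{"gripper":85,"travel":[3.4,33,0],"twist":[0,0,0]},{"gripper":85,"travel":[3.4,33,0],"twist":[0,0,0]},{"gripper":85,"travel":[3.4,33,0],"twist":[0,0,0]},{"gripper":85,"travel":[3.4,33,0],"twist":[0,0,0]},{"gripper":85,"travel":[3.4,33,0],"twist":[0,0,0]},{"gripper":85,"travel":[3,33,0],"twist":[0,0,0]},{"gripper":85,"travel":[0,0,0],"twist":[0,0,0]},{"gripper":85,"travel":[0,0,0],"twist":[0,0,0]}]' 30
python3 - <<'E'
from h import *
go(.505,.2425,.0485,-170)
s=save('side','side3.png')
m=np.zeros((600,800,3),np.uint8)
m[:300,:700]=cv2.resize(s[230:305,285:460],(700,300),interpolation=cv2.INTER_CUBIC)[:,:,::-1]
m[300:,:480]=cv2.resize(s[100:200,270:430],(480,300),interpolation=cv2.INTER_CUBIC)[:,:,::-1]
cv2.imwrite('pics/c5.png',m)
E
```

```text
time: 9.8
ee_pos: [0.5038, 0.2419, 0.1343]
tcp_rot: [-180.0, -0.0, -170.0]
wrist_force: [0.6, -0.2, 0.2]
opening: 0.085
grasp_force: 0.0
t 9.8 tcp [0.5038 0.2419 0.1343] [-1.7997e+02 -4.0000e-02 -1.7000e+02] F [ 0.6 -0.2  0.2] open 0.085 grip 0.0
twist [-0.0005 -0.0007 -0.0001] travel before turn [-1.4  0.4 85.8] after turn [-1.3  0.3 85.8]
```

View pics/c5.png

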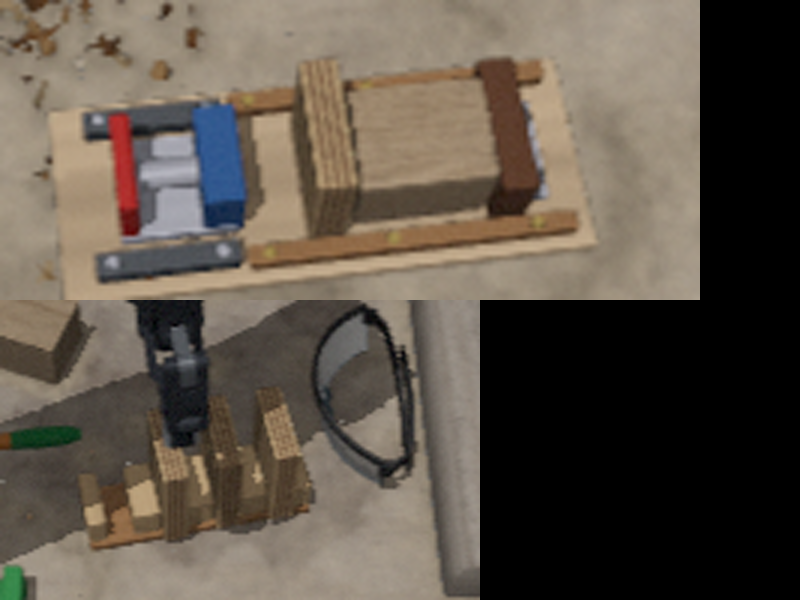

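Packer 1 stands square, close to the block (crop 325,145). The fingers are above the second packer (180,430).

```bash
python3 -m crank '[{"gripper":85,"travel":[-1.3,0.5,22],"twist":[0,0,0]},{"gripper":85,"travel":[0,0,25],"twist":[0,0,0]},{"gripper":85,"travel":[0,0,22],"twist":[0,0,0]},{"gripper":85,"travel":[0,0,16],"twist":[0,0,0]},{"gripper":85,"travel":[0,0,0],"twist":[0,0,0]},{"gripper":58,"travel":[0,0,0],"twist":[0,0,0]},{"gripper":58,"travel":[0,0,0],"twist":[0,0,0]},{"gripper":58,"travel":[0,0,0],"twist":[0,0,0]},{"gripper":58,"travel":[0,0,0],"twist":[0,0,0]},{"gripper":58,"travel":[0,0,0],"twist":[0,0,0]}]' 30
python3 - <<'E'
from h import *
th=np.radians(5.4); R=np.array([[np.cos(th),-np.sin(th)],[np.sin(th),np.cos(th)]])
f=lambda X,Y,z:(R.T@(onz('side',285+X/4-.4,230+Y/4-.4,z)[:2]-[.5757,-.0117])).round(4)
print('packer top jaw side',f(297,66,.09),f(326,180,.09),'block side',f(341,62,.09),f(355,178,.09))
print('jaw front top',f(232,103,.062),f(243,192,.062),'block end at stop side top near',f(497,172,.065),'block near top',f(358,185,.065))
print('packer foot',f(318,236,.01))
E
```

```text
time: 11.1
ee_pos: [0.5058, 0.2433, 0.051]
tcp_rot: [180.0, 0.1, -170.0]
wrist_force: [-0.0, -0.4, 5.9]
opening: 0.0614
grasp_force: 33.7
packer top jaw side [-0.0108  0.0269] [-0.0061 -0.0287] block side [0.0097 0.0265] [ 0.0069 -0.0292]
jaw front top [-0.0408  0.0229] [-0.0415 -0.021 ] block end at stop side top near [ 0.0762 -0.0259] block near top [ 0.0114 -0.0247]
packer foot [-0.0043 -0.0306]
```

```bash
python3 -m crank '[{"gripper":58,"travel":[0,0,-10],"twist":[0,0,0]},{"gripper":58,"travel":[0,0,-20],"twist":[0,0,0]},{"gripper":58,"travel":[0,0,-25],"twist":[0,0,0]},{"gripper":58,"travel":[0,0,-25],"twist":[0,0,0]},{"gripper":58,"travel":[0,0,-20],"twist":[0,0,0]},{"gripper":58,"travel":[0,0,0],"twist":[0,0,0]},{"gripper":58,"travel":[0,0,0],"twist":[0,0,0.081]}]' 30
python3 - <<'E'
from h import *
go(.5494,-.0152,.150,-174.6)
E
```

```text
time: 11.98
ee_pos: [0.5049, 0.243, 0.1492]
tcp_rot: [-180.0, -0.0, -174.7]
wrist_force: [-0.3, -0.2, -1.1]
opening: 0.0618
grasp_force: 33.6
t 11.975 tcp [0.5049 0.243  0.1492] [-1.7999e+02 -4.0000e-02 -1.7474e+02] F [-0.3 -0.2 -1.1] open 0.0618 grip 33.55248212814331
twist [-0.0002 -0.0007 -0.0025] travel before turn [ -20.7 -261.2   -0.8] after turn [ -20.  -261.2   -0.8]
```

```bash
python3 -m crank '[{"gripper":58,"travel":[-2,-20,0],"twist":[0,0,0]},{"gripper":58,"travel":[-2.5,-33,0],"twist":[0,0,0]},{"gripper":58,"travel":[-2.5,-38,0],"twist":[0,0,0]},{"gripper":58,"travel":[-3,-40,0],"twist":[0,0,0]},{"gripper":58,"travel":[-3,-40,0],"twist":[0,0,0]},{"gripper":58,"travel":[-3,-38,0],"twist":[0,0,0]},{"gripper":58,"travel":[-2.5,-30,0],"twist":[0,0,0]},{"gripper":58,"travel":[-1.5,-22,0],"twist":[0,0,0]},{"gripper":58,"travel":[0,0,0],"twist":[0,0,0]},{"gripper":58,"travel":[0,0,0],"twist":[0,0,0]},{"gripper":58,"travel":[0,0,0],"twist":[0,0,0]}]' 30
python3 - <<'E'
from h import *
go(.5494,-.0152,.080,-174.6)
E
```

```text
time: 13.35
ee_pos: [0.5491, -0.0144, 0.1497]
tcp_rot: [180.0, -0.0, -174.6]
wrist_force: [1.3, -0.1, 0.0]
opening: 0.0616
grasp_force: 33.6
t 13.35 tcp [ 0.5491 -0.0144  0.1497] [ 1.7999e+02 -1.0000e-02 -1.7459e+02] F [ 1.3 -0.1  0. ] open 0.0616 grip 33.559353947639465
twist [ 0.0001 -0.0001  0.0001] travel before turn [-0.2 -0.8 69.7] after turn [-0.2 -0.8 69.7]
```

```bash
python3 -m crank '[{"gripper":58,"travel":[0,-0.8,15],"twist":[0,0,0]},{"gripper":58,"travel":[0,0,25],"twist":[0,0,0]},{"gripper":58,"travel":[0,0,20],"twist":[0,0,0]},{"gripper":58,"travel":[0,0,12],"twist":[0,0,0]},{"gripper":58,"travel":[0,0,6],"twist":[0,0,0]},{"gripper":58,"travel":[0,0,6],"twist":[0,0,0]},{"gripper":58,"travel":[0,0,5],"twist":[0,0,0]},{"gripper":58,"travel":[0,0,4],"twist":[0,0,0]},{"gripper":58,"travel":[0,0,0],"twist":[0,0,0]},{"gripper":58,"travel":[0,0,0],"twist":[0,0,0]}]' 30
```

```text
time: 14.6
ee_pos: [0.5495, -0.0158, 0.057]
tcp_rot: [-180.0, 0.0, -174.7]
wrist_force: [-0.7, -0.5, -0.7]
opening: 0.0613
grasp_force: 33.6
```

```bash
python3 -m crank '[{"gripper":58,"travel":[0,0,2],"twist":[0,0,0]},{"gripper":58,"travel":[0,0,1],"twist":[0,0,0]},{"gripper":58,"travel":[0,0,1],"twist":[0,0,0]},{"gripper":58,"travel":[0,0,0.5],"twist":[0,0,0]},{"gripper":58,"travel":[0,0,0],"twist":[0,0,0]},{"gripper":58,"travel":[0,0,0],"twist":[0,0,0]}]' 30
```

```text
time: 15.35
ee_pos: [0.5494, -0.0158, 0.053]
tcp_rot: [-180.0, 0.0, -174.7]
wrist_force: [-2.2, -0.2, 5.1]
opening: 0.0616
grasp_force: 34.3
```

```bash
python3 -m crank '[{"gripper":70,"travel":[0,0,0],"twist":[0,0,0]},{"gripper":85,"travel":[0,0,0],"twist":[0,0,0]},{"gripper":85,"travel":[0,0,0],"twist":[0,0,0]},{"gripper":85,"travel":[0,0,0],"twist":[0,0,0]},{"gripper":85,"travel":[0,0,-15],"twist":[0,0,0]},{"gripper":85,"travel":[0,0,-25],"twist":[0,0,0]},{"gripper":85,"travel":[0,0,-25],"twist":[0,0,0]},{"gripper":85,"travel":[0,0,-20],"twist":[0,0,0]},{"gripper":0,"travel":[30,0,0],"twist":[0,0,0]},{"gripper":0,"travel":[40,0,0],"twist":[0,0,0]},{"gripper":0,"travel":[28,0,0],"twist":[0,0,0]},{"gripper":0,"travel":[0,0,0],"twist":[0,0,0]}]' 30
python3 - <<'E'
from h import *
s=save('side','side4.png')
cv2.imwrite('pics/c6.png',cv2.resize(s[230:305,285:460],(700,300),interpolation=cv2.INTER_CUBIC)[:,:,::-1])
go(.4483,-.0247,.035,-174.6)
E
```

```text
time: 16.85
ee_pos: [0.451, -0.025, 0.1388]
tcp_rot: [-180.0, 0.1, -174.7]
wrist_force: [-0.1, -0.4, 0.5]
opening: 0.0113
grasp_force: 0.0
t 16.9 tcp [ 0.452  -0.025   0.1387] [-1.7998e+02  1.4000e-01 -1.7468e+02] F [ 0.8  0.5 -1. ] open 0.0043 grip 0.0
twist [-0.0003  0.0024 -0.0013] travel before turn [  3.9   0.6 103.7] after turn [  3.7   0.6 103.7]
```

View pics/c6.png

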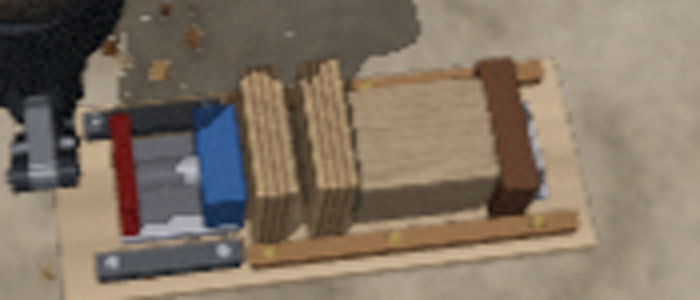

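Both packers stand square in the gap (crop 270,150 and 328,150), with slack left for the jaw. I lower behind the red plate (122,175).

```bash
python3 -m crank '[{"gripper":0,"travel":[3,0,25],"twist":[0,0,0]},{"gripper":0,"travel":[0,0,30],"twist":[0,0,0]},{"gripper":0,"travel":[0,0,28],"twist":[0,0,0]},{"gripper":0,"travel":[0,0,18],"twist":[0,0,0]},{"gripper":0,"travel":[0,0,0],"twist":[0,0,0]},{"gripper":0,"travel":[-4,0,0],"twist":[0,0,0]},{"gripper":0,"travel":[-3,0,0],"twist":[0,0,0]},{"gripper":0,"travel":[-2,0,0],"twist":[0,0,0]},{"gripper":0,"travel":[0,0,0],"twist":[0,0,0]}]' 30
```

```text
time: 18.02
ee_pos: [0.458, -0.0244, 0.0366]
tcp_rot: [-180.0, 0.0, -174.7]
wrist_force: [0.4, 0.1, 0.7]
opening: 0.0
grasp_force: 0.0
```

```bash
python3 -m crank '[{"gripper":0,"travel":[-1.5,0,0],"twist":[0,0,0]},{"gripper":0,"travel":[-1.5,0,0],"twist":[0,0,0]},{"gripper":0,"travel":[-1.5,0,0],"twist":[0,0,0]},{"gripper":0,"travel":[-1.5,0,0],"twist":[0,0,0]},{"gripper":0,"travel":[-1.5,0,0],"twist":[0,0,0]},{"gripper":0,"travel":[0,0,0],"twist":[0,0,0]}]' 30
```

```text
time: 18.77
ee_pos: [0.4652, -0.0236, 0.0363]
tcp_rot: [-180.0, -0.0, -174.7]
wrist_force: [-1.4, -0.3, 0.5]
opening: 0.0002
grasp_force: 0.7
```

```bash
python3 -m crank '[{"gripper":0,"travel":[-1.5,0,0],"twist":[0,0,0]},{"gripper":0,"travel":[-1.5,0,0],"twist":[0,0,0]},{"gripper":0,"travel":[-1.5,0,0],"twist":[0,0,0]},{"gripper":0,"travel":[-1.5,0,0],"twist":[0,0,0]},{"gripper":0,"travel":[-1.5,0,0],"twist":[0,0,0]},{"gripper":0,"travel":[-1.5,0,0],"twist":[0,0,0]},{"gripper":0,"travel":[-1.5,0,0],"twist":[0,0,0]},{"gripper":0,"travel":[-1.5,0,0],"twist":[0,0,0]},{"gripper":0,"travel":[0,0,0],"twist":[0,0,0]}]' 30
```

```text
time: 19.9
ee_pos: [0.4773, -0.0225, 0.0362]
tcp_rot: [180.0, 0.0, -174.7]
wrist_force: [-2.9, -0.6, 1.5]
opening: -0.0001
grasp_force: 1.3
```

```bash
python3 -m crank '[{"gripper":0,"travel":[-1,0,0],"twist":[0,0,0]},{"gripper":0,"travel":[-1,0,0],"twist":[0,0,0]},{"gripper":0,"travel":[-1,0,0],"twist":[0,0,0]},{"gripper":0,"travel":[-1,0,0],"twist":[0,0,0]},{"gripper":0,"travel":[-1,0,0],"twist":[0,0,0]},{"gripper":0,"travel":[0,0,0],"twist":[0,0,0]}]' 30
```

```text
time: 20.65
ee_pos: [0.4808, -0.0222, 0.0363]
tcp_rot: [-180.0, -0.2, -174.7]
wrist_force: [-13.9, -0.8, 8.3]
opening: -0.0
grasp_force: 6.3
```

```bash
python3 -m crank '[{"gripper":0,"travel":[-0.5,0,0],"twist":[0,0,0]},{"gripper":0,"travel":[-0.5,0,0],"twist":[0,0,0]},{"gripper":0,"travel":[0,0,0],"twist":[0,0,0]},{"gripper":0,"travel":[0,0,0],"twist":[0,0,0]}]' 30
python3 - <<'E'
from h import *
s=save('side','side5.png')
cv2.imwrite('pics/c7.png',np.vstack([cv2.resize(s[230:305,285:460],(700,300),interpolation=cv2.INTER_CUBIC),cv2.resize(s[115:190,270:445],(700,300))])[:,:,::-1])
E
```

```text
time: 21.15
ee_pos: [0.4808, -0.0222, 0.0362]
tcp_rot: [-180.0, -0.3, -174.7]
wrist_force: [-18.4, -1.6, 12.3]
opening: 0.0
grasp_force: 9.3
```

View pics/c7.png

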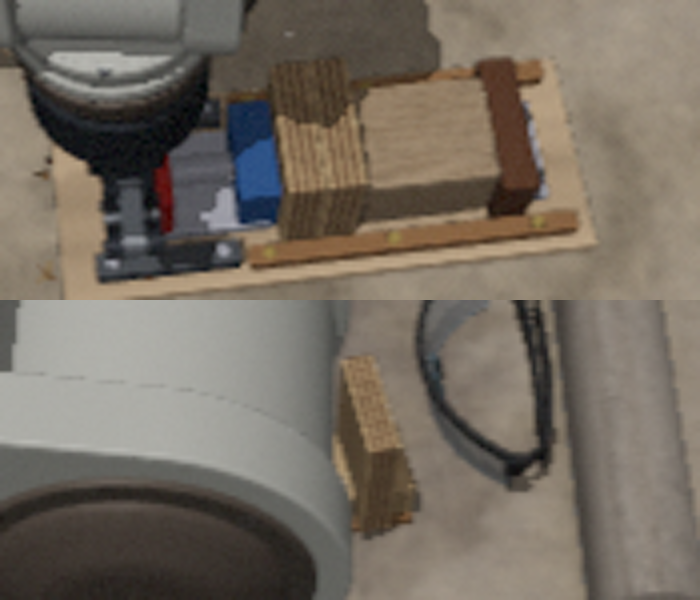

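The jaw, both packers, the block and the stop are closed up with no gaps (crop 280–500, 150). I add a touch more push, check that it holds steady, and hand in.

```bash
python3 -m crank '[{"gripper":0,"travel":[-0.5,0,0],"twist":[0,0,0]},{"gripper":0,"travel":[0,0,0],"twist":[0,0,0]},{"gripper":0,"travel":[0,0,0],"twist":[0,0,0]},{"gripper":0,"travel":[0,0,0],"twist":[0,0,0]},{"gripper":0,"travel":[0,0,0],"twist":[0,0,0]},{"gripper":0,"travel":[0,0,0],"twist":[0,0,0]}]' 30 && python3 -c "
from workcell import bot
print(bot.get_obs()['wrist_force']); print(bot.job_done())"
```

```text
time: 21.95
ee_pos: [0.4808, -0.0222, 0.0362]
tcp_rot: [-180.0, -0.3, -174.7]
wrist_force: [-20.9, -3.0, 14.0]
opening: 0.0
grasp_force: 10.8
[-20.90544772  -2.99199522  14.01975307]
the job is handed in; nothing more can be done
None
```

I handed the job in at about 22 s with two packers clamped between the jaw and the block, two spares left in the rack, and the arm still pushing the red plate at about 21 N; no verdict came back.

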